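# Find the rattling sample case and present it to the reader

### The job

One of the three sealed grey cases has a steel ball loose inside: from left to right, lift each clear of its nest, shake it briskly a few centimetres to and fro along its length and set it back in its own nest before lifting the next (the last may stay in hand if it is the one). Then finish holding the case that rattled in the gripper, level and clear of everything, latch end pointing squarely at the middle of the reader's window from about 5 cm. Leave the bottle, the beaker and the round white tub where they are.

Things in the scene. Friction and masses are not known exactly. Their poses are not given: they have to be found in the camera images.
- case_left: the left (left = largest y) of three identical sealed rigid grey plastic cases, 130 long (x) x 54 wide (y) x 54 high (z) mm; steel latch on the +x end (6 mm proud), at the start pointing away from the robot, hinge on the -x end. Origin: centre of the underside. 0.37 to 0.47 kg, weights differ at random. Grasp across the 54 mm width from above, midway along
- case_middle: the middle (left = largest y) of three identical sealed rigid grey plastic cases, 130 long (x) x 54 wide (y) x 54 high (z) mm; steel latch on the +x end (6 mm proud), at the start pointing away from the robot, hinge on the -x end. Origin: centre of the underside. 0.37 to 0.47 kg, weights differ at random. Grasp across the 54 mm width from above, midway along
- case_right: the right (left = largest y) of three identical sealed rigid grey plastic cases, 130 long (x) x 54 wide (y) x 54 high (z) mm; steel latch on the +x end (6 mm proud), at the start pointing away from the robot, hinge on the -x end. Origin: centre of the underside. 0.37 to 0.47 kg, weights differ at random. Grasp across the 54 mm width from above, midway along
- case_left_latch (a point): outer face of the latch of the left case: 71 mm from the case's origin along its +x, 37 mm above its underside
- case_middle_latch (a point): outer face of the latch of the middle case: 71 mm from the case's origin along its +x, 37 mm above its underside
- case_right_latch (a point): outer face of the latch of the right case: 71 mm from the case's origin along its +x, 37 mm above its underside
- nest_left (a point): centre of the left nest on the cradle's top face, where the underside of the left case belongs; x axis = long axis of the nested case, towards its latch end. Low black stops, 8 mm high, stand round its ends and corners with 4 mm of play to the case (the middle of each long side is free for the fingers)
- nest_middle (a point): centre of the middle nest on the cradle's top face, where the underside of the middle case belongs; x axis = long axis of the nested case, towards its latch end. Low black stops, 8 mm high, stand round its ends and corners with 4 mm of play to the case (the middle of each long side is free for the fingers)
- nest_right (a point): centre of the right nest on the cradle's top face, where the underside of the right case belongs; x axis = long axis of the nested case, towards its latch end. Low black stops, 8 mm high, stand round its ends and corners with 4 mm of play to the case (the middle of each long side is free for the fingers)
- case_left_center (a point): middle of the left case's inside, 27 mm above its underside. One case, drawn at random, holds a loose 260 g ball, 40 mm across, that rolls 41 mm either way along the length: shaking, or tilting 0.06 rad, sends it to one end, felt as knocks and a shift of up to 0.1 N m either way in the moment about the case's y axis. The others hold a packed 260 g block (1 mm play)
- case_middle_center (a point): middle of the middle case's inside, 27 mm above its underside. One case, drawn at random, holds a loose 260 g ball, 40 mm across, that rolls 41 mm either way along the length: shaking, or tilting 0.06 rad, sends it to one end, felt as knocks and a shift of up to 0.1 N m either way in the moment about the case's y axis. The others hold a packed 260 g block (1 mm play)
- case_right_center (a point): middle of the right case's inside, 27 mm above its underside. One case, drawn at random, holds a loose 260 g ball, 40 mm across, that rolls 41 mm either way along the length: shaking, or tilting 0.06 rad, sends it to one end, felt as knocks and a shift of up to 0.1 N m either way in the moment about the case's y axis. The others hold a packed 260 g block (1 mm play)
- cradle: fixed flat aluminium plate 170 (x) x 300 (y) x 6 mm on the worktop, with the three nests side by side at y = +100, 0, -100 mm; origin: centre of the underside
- reader: fixed label reader behind the cradle: dark foot, steel post, white head 56 x 70 x 50 mm spanning 135 to 185 mm above the worktop; origin on the worktop under the head; its front faces its own -x (roughly towards the robot)
- window (a point): centre of the black window on the front of the reader's head, 160 mm above the worktop, 36 mm ahead of the reader's origin; its x axis points into the reader, so a case presented squarely has its x axis along this one and its latch at about x = -50 mm in this frame
- amber_jar: small brown bottle with black cap, 46 mm across, 88 high; bystander; origin: centre of the underside
- beaker: clear beaker, 53 mm across, 70 high; bystander; origin: centre of the underside
- tub: round white tub with a blue lid, 53 mm across, 42 high; bystander; origin: centre of the underside

How it is judged:
On the way, in this order (a step that is already met when the one before it is completed fails the run):
1. the left case is held clear of its nest and shaken (height (world z) of case_left above 0.05 m and contact force between the fingers and case_left above 1 N and ((horizontal distance between case_left and nest_left above 0.01 m and linear speed of case_left above 0.06 m/s) or angular speed of case_left above 0.5 rad/s)), for 0.02 s.
2. the middle case is held clear of its nest and shaken, the left one back in its nest (height (world z) of case_middle above 0.05 m and contact force between the fingers and case_middle above 1 N and ((horizontal distance between case_middle and nest_middle above 0.01 m and linear speed of case_middle above 0.06 m/s) or angular speed of case_middle above 0.5 rad/s) and horizontal distance between case_left and nest_left below 0.01 m and height (world z) of case_left below 0.012 m and angle between case_left's own z axis and vertical below 0.1 rad and contact force between the fingers and case_left below 0.2 N), for 0.02 s.
3. the right case is held clear of its nest and shaken, the middle one back in its nest (height (world z) of case_right above 0.05 m and contact force between the fingers and case_right above 1 N and ((horizontal distance between case_right and nest_right above 0.01 m and linear speed of case_right above 0.06 m/s) or angular speed of case_right above 0.5 rad/s) and horizontal distance between case_middle and nest_middle below 0.01 m and height (world z) of case_middle below 0.012 m and angle between case_middle's own z axis and vertical below 0.1 rad and contact force between the fingers and case_middle below 0.2 N), for 0.02 s.
At the end, for the whole second after the job is handed in: The rattling case is held still in the fingers, level within 0.2 rad, touching neither reader nor cradle, latch 20 to 90 mm before the window, within 25 mm sideways, 30 mm in height and 0.25 rad; the other two stand released in their nests within 10 mm (((x of case_left_latch in the frame of window between -0.09 and -0.02 m and y of case_left_latch in the frame of window between -0.025 and 0.025 m and z of case_left_latch in the frame of window between -0.03 and 0.03 m and angle between the x axis of case_left and the x axis of window, either way round below 0.25 rad and angle between case_left's own z axis and vertical below 0.2 rad and x of case_left in the frame of window below -0.1 m and contact force between the fingers and case_left above 2 N and contact force between case_left and reader below 0.2 N and contact force between case_left and cradle below 0.2 N and linear speed of case_left below 0.03 m/s and distance between loose_ball and case_left_center below 0.06 m and horizontal distance between case_middle and nest_middle below 0.01 m and height (world z) of each of case_middle, case_right below 0.012 m and angle between each of case_middle, case_right's own z axis and vertical below 0.1 rad and contact force between the fingers and case_middle below 0.2 N and horizontal distance between case_right and nest_right below 0.01 m and contact force between the fingers and case_right below 0.2 N) or (x of case_middle_latch in the frame of window between -0.09 and -0.02 m and y of case_middle_latch in the frame of window between -0.025 and 0.025 m and z of case_middle_latch in the frame of window between -0.03 and 0.03 m and angle between the x axis of case_middle and the x axis of window, either way round below 0.25 rad and angle between case_middle's own z axis and vertical below 0.2 rad and x of case_middle in the frame of window below -0.1 m and contact force between the fingers and case_middle above 2 N and contact force between case_middle and reader below 0.2 N and contact force between case_middle and cradle below 0.2 N and linear speed of case_middle below 0.03 m/s and distance between loose_ball and case_middle_center below 0.06 m and horizontal distance between case_left and nest_left below 0.01 m and height (world z) of each of case_left, case_right below 0.012 m and angle between each of case_left, case_right's own z axis and vertical below 0.1 rad and contact force between the fingers and case_left below 0.2 N and horizontal distance between case_right and nest_right below 0.01 m and contact force between the fingers and case_right below 0.2 N) or (x of case_right_latch in the frame of window between -0.09 and -0.02 m and y of case_right_latch in the frame of window between -0.025 and 0.025 m and z of case_right_latch in the frame of window between -0.03 and 0.03 m and angle between the x axis of case_right and the x axis of window, either way round below 0.25 rad and angle between case_right's own z axis and vertical below 0.2 rad and x of case_right in the frame of window below -0.1 m and contact force between the fingers and case_right above 2 N and contact force between case_right and reader below 0.2 N and contact force between case_right and cradle below 0.2 N and linear speed of case_right below 0.03 m/s and distance between loose_ball and case_right_center below 0.06 m and horizontal distance between case_left and nest_left below 0.01 m and height (world z) of each of case_left, case_middle below 0.012 m and angle between each of case_left, case_middle's own z axis and vertical below 0.1 rad and contact force between the fingers and case_left below 0.2 N and horizontal distance between case_middle and nest_middle below 0.01 m and contact force between the fingers and case_middle below 0.2 N))); the arm keeps its last pose, push and grip.
It fails at once if the brown bottle is moved by more than 20 mm (distance of amber_jar from where it was at the start of the episode above 0.02 m).
It fails at once if the beaker is moved by more than 20 mm (distance of beaker from where it was at the start of the episode above 0.02 m).
It fails at once if the white tub is moved by more than 20 mm (distance of tub from where it was at the start of the episode above 0.02 m).
It also fails if it takes over 72 s, if anything falls off the work surface, if the arm or the gripper's body presses on something with over 40 N, if the wrist force passes 120 N, or if a joint passes its speed limit or range.

### The arm

A 7-joint arm with a two-finger parallel gripper is mounted at the origin on a cart in front of the work surface, level with it; the furniture and walls round the work are solid. World frame = base frame: x ahead of the robot, y to its left, z up, the work surface at z = 0. Lengths are in m, angles in rad, forces in N, time in s.
With the tool pointing down it reaches from about 0.4 to 0.925 m from the base axis. Payload 4.1 kg.
Tool frame: the origin (TCP) lies midway between the tips of the shut fingers; the grasp point (between the pads) lies 19 mm behind it (bot.grip_depth is the z of the grasp point in the tool frame, in m); z points along the fingers, y is the line along which they close (so a half turn about z gives the same grasp; the last joint's range is limited). The gripper opens to 85 mm and grips with 20 to 120 N. Pads are 22 mm wide; open, the fingers measure 114 mm over their backs; the gripper's body (76 mm by 85 mm) begins 54 mm behind the grasp point. The pads swing forward as they close: fully open they stand 13 mm farther back than shut.
Start: joints at [-1.26, 0.398, 0.045, 1.537, -0.019, 1.207, -0.051], TCP at [0.259, 0.596, 0.231] pointing down, gripper open.
Joint ranges: [-2.82, 2.82], [-0.49, 2.23], [-1.37, 1.46], [0, 2.46], [-1.36, 4.5], [0.23, 2], [-2.94, 2.94]. Speed limits (rad/s): [2.57, 2.57, 3.14, 3.14, 3.14, 3.14, 3.14].

### API

Orientations are given as a unit quaternion [w, x, y, z].
In Python, from plant import bot, optics, job_done gives the robot as it stands.
- The arm moves only by the shell command python3 -m jog 'ROWS'. ROWS is JSON, a list of rows, each a list of 5 numbers: the shift along the world's x, y, z in m, then the turn about the world's z in degrees, then the opening, from 0 (shut) to 1 (fully open). A call has 1 to 10 rows; each row shifts and turns the commanded pose from where the row before left it; what a row does not reach is not made up. A row lasts 1/10 s, in which the tool goes at most 50 mm and 8.59 degrees, less where a joint would pass 70% of its speed; a pose out of reach is approached as far as the arm can. A call with a gripper value outside its range is refused whole. The fingers move at their own pace and stop on an object; the grip force is fixed at half the most. Time passes only in rows, so rows that do not move let the fingers close. It gives the time, the measured TCP pose, the force, the opening and the grip force at its end, in the units of the state.
- bot.read_state(): the state, without advancing time (a new reading comes with each control period).
- optics.camera(name): name is "scene" or "top" or "wrist"; returns the picture (420x560x3 uint8, red, green, blue); there is no depth.
- optics.get_calibration(name): a dict with "vfov" (degrees; the focal length in pixels is half the picture's height over the tangent of half this angle, whatever the lens; pixels are square), "cx", "cy" (the principal point, pixels), "k1" (the pictures are not rectified: a ray, as slopes to the right and down, at radius r is drawn at 1 + k1 r^2 times it, then the intrinsics apply), "R" (3x3) and "t" (3): a world point X has camera coordinates R X + t. Camera axes: x right, y down, z forward; pixel columns grow to the right and rows downward; lengths in m; the calibration is good to about 2 mm. A picture is of the moment at which its call begins: read the wrist's pose just before it. get_calibration takes no time and is no camera call; for the wrist camera it gives the pose at the moment of the call.
- job_done(): hands the job in; it is judged then, once.
The state is a dict: "time_s": time; "q": joint angles; "joint_velocities": joint speeds; "joint_efforts": joint torques, N m; "tool_pos": TCP position; "orientation": TCP orientation; "contact_force": force on the tool from outside, world axes, zero at the start; "torque": the same for the moment, N m; "gripper_width": finger opening in m; "grip_force": force on a finger pad.
Only numpy, scipy, OpenCV 4.12 (cv2) and the standard library are available. Lean on these libraries where they do the work, as an engineer would, in place of code of your own. Each camera call takes 0.05 s, during which the arm holds its last target. There are 200 camera calls.

## Working session

There is one attempt and no reset: what is moved stays moved. The work goes in short steps, Python scripts to look and compute and a shell command to move; the robot and the scene stay as the last step left them, time stands still between calls to the robot, and variables do not carry over. Pictures are saved under pics/ and viewed, at most 10 in all, crops included, and the job is handed in when it is done.

```bash
mkdir -p pics; ls
python3 - <<'E'
from plant import bot, optics
import cv2,numpy as np
s=bot.read_state()
print(s['time_s'],s['tool_pos'],s['orientation'],s['gripper_width'],bot.grip_depth)
for n in('top','scene'):
    c=optics.get_calibration(n); print(n,c)
    cv2.imwrite(f'pics/{n}0.png',optics.camera(n)[:,:,::-1])
E
```

```text
pics
0.0 [0.25872027 0.5955963  0.23026646] [-1.20599681e-04  2.03423632e-01  9.79090337e-01 -9.61050022e-04] 0.08564610451219848 -0.0187
top {'vfov': 54.443830381845636, 'cx': 276.6268823476812, 'cy': 208.3077012227366, 'k1': -0.08675084349375332, 'R': array([[ 0.02414565, -0.99960347, -0.01448735],
       [-0.98984532, -0.02187431, -0.14045553],
       [ 0.14008293,  0.01773163, -0.98998099]]), 't': array([0.25399016, 0.61481482, 0.90859017])}
scene {'vfov': 43.80578655440088, 'cx': 270.1193238269319, 'cy': 212.88461942483136, 'k1': -0.1897715146560136, 'R': array([[-0.71432711, -0.69966962, -0.01411416],
       [-0.47290661,  0.49748381, -0.72723394],
       [ 0.51584506, -0.51280824, -0.68624455]]), 't': array([0.60193039, 0.23091125, 1.1704798 ])}
```

View pics/top0.png

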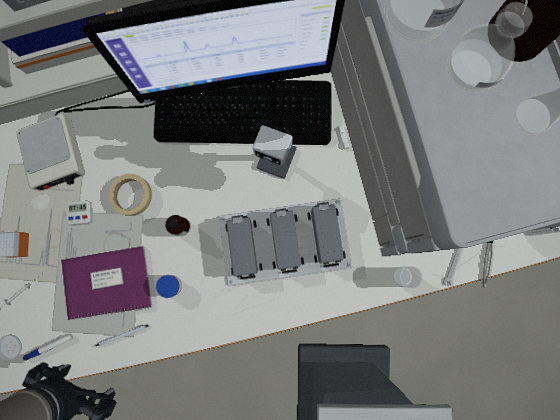

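View pics/scene0.png

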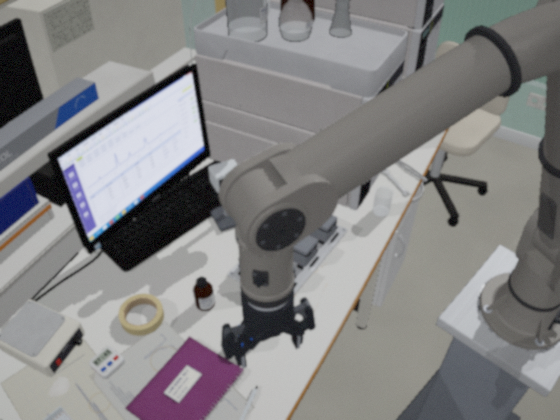

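The top view shows the cradle around (285,243) with the cases at columns 241, 287 and 327. The reader head is at (272,142), the bottle at (177,225), the tub at (167,286) and the beaker at (404,276). In the scene view the arm hides most of the cradle. Next I'll enlarge the cradle and reader area.

```bash
cat > h.py <<'E'
import cv2,numpy as np
from plant import bot,optics
def cal(n):
    c=optics.get_calibration(n); f=210/np.tan(np.radians(c['vfov']/2))
    return f,c
def ray(n,uv,c=None,):
    f,c=cal(n) if c is None else c
    d=(np.array(uv,float)-[c['cx'],c['cy']])/f
    rd=np.linalg.norm(d); r=rd
    for _ in range(20): r=rd/(1+c['k1']*r*r)
    d=d*(r/rd if rd else 1)
    R=np.array(c['R']); return -R.T@c['t'], R.T@np.append(d,1)
def onplane(n,uv,z):
    o,d=ray(n,uv); return o+d*(z-o[2])/d[2]
def tri(n1,p1,n2,p2):
    a,u=ray(n1,p1); b,v=ray(n2,p2)
    s=np.linalg.lstsq(np.c_[u,-v],b-a,rcond=None)[0]
    return (a+u*s[0]+b+v*s[1])/2, np.linalg.norm(a+u*s[0]-b-v*s[1])
def proj(n,X):
    f,c=cal(n); p=np.array(c['R'])@X+c['t']; d=p[:2]/p[2]
    return d*(1+c['k1']*(d@d))*f+[c['cx'],c['cy']]
E
python3 - <<'E'
import cv2
i=cv2.imread('pics/top0.png')[110:300,210:360]
cv2.imwrite('pics/crop1.png',cv2.resize(i,None,fx=3.1,fy=3.1,interpolation=cv2.INTER_CUBIC))
E
```

```text
(no output)
```

View pics/crop1.png

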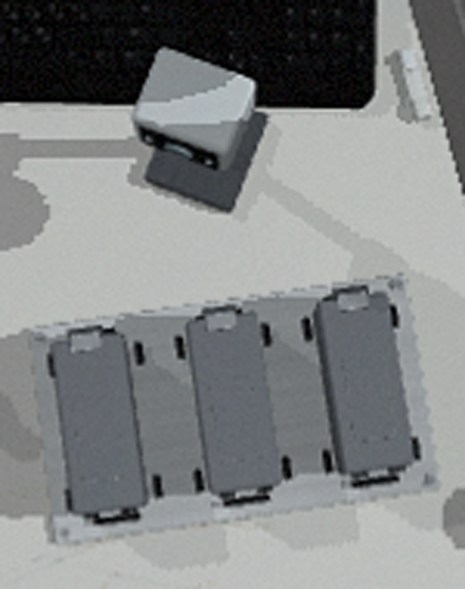

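The crop shows the three case tops, latch end up. The cradle corners are at crop (32,330), (403,273), (438,485) and (52,543). The reader's head has its window facing down and slightly left, with its front edge near (135,115)–(222,155).

Run:
```python
from h import *
f=lambda p:np.array(p)/3.1+[210,110]-0.34
o,_=ray('top',(280,210)); print('cam',o.round(3))
C=np.array([onplane('top',f(p),.006)[:2] for p in [(32,330),(403,273),(438,485),(52,543)]])
print('cradle',C.round(3).tolist(),'c',C.mean(0).round(4),'sides',[round(np.linalg.norm(C[i]-C[i-1]),3) for i in range(4)])
v=(C[0]+C[1]-C[2]-C[3]);w=(C[0]+C[3]-C[1]-C[2]);print('yaw',np.degrees(np.arctan2(v[1],v[0])),np.degrees(np.arctan2(-w[0],w[1])))
img=cv2.imread('pics/top0.png').astype(int); hsv=cv2.cvtColor(img.astype(np.uint8),cv2.COLOR_BGR2HSV)
g=img.mean(2)
print([img[int(y),int(x)].tolist() for x,y in [f((100,420)),f((235,420)),f((370,400)),f((165,400)),f((190,75)),f((220,110)),f((190,180))]])
for nm,(x,y) in dict(L=(100,420),M=(235,420),R=(370,400)).items():
    x,y=f((x,y)); m=(abs(img-img[int(y)-2:int(y)+3,int(x)-2:int(x)+3].mean((0,1))).max(2)<14).astype(np.uint8)
    m=cv2.morphologyEx(m,cv2.MORPH_OPEN,np.ones((3,3)))
    n,l,st,_=cv2.connectedComponentsWithStats(m,connectivity=4); k=l[int(y),int(x)]
    cs,_=cv2.findContours((l==k).astype(np.uint8),0,2); c=max(cs,key=cv2.contourArea).reshape(-1,2)
    P=np.array([onplane('top',p,.06)[:2] for p in c]); r=cv2.minAreaRect((P*1000).astype(np.float32))
    print(nm,st[k],r)
for nm,lo,hi,z in [('tub',(100,120,60),(125,255,255),.042)]:
    m=cv2.inRange(hsv[260:310,150:190],lo,hi); M=cv2.moments(m,True); print(nm,onplane('top',(M['m10']/M['m00']+150,M['m01']/M['m00']+260),z))
print('jar',onplane('top',(178,224),.088),'beaker',onplane('top',(404,276),.07))
print('head',[onplane('top',f(p),.185)[:2].round(3).tolist() for p in [(163,47),(257,82),(222,155),(135,115)]])
```

```text
cam [0.475 0.251 0.99 ]
cradle [[0.592, 0.406], [0.644, 0.116], [0.479, 0.088], [0.427, 0.384]] c [0.5355 0.2485] sides [np.float64(0.166), np.float64(0.295), np.float64(0.167), np.float64(0.301)]
yaw 8.618754349232535 9.956857952940197
[[112, 105, 102], [112, 108, 104], [112, 106, 103], [122, 117, 117], [140, 136, 131], [185, 183, 176], [70, 67, 61]]
L [ 228  218   28   58 1200] ((517.5950927734375, 346.15179443359375), (126.8211669921875, 51.53493118286133), 9.573244094848633)
M [ 271  212   30   56 1223] ((535.15966796875, 244.62612915039062), (125.92562866210938, 54.7538948059082), 8.561473846435547)
R [ 314  206   29   56 1158] ((551.99267578125, 149.38343811035156), (127.76697540283203, 50.066123962402344), 9.53779411315918)
tub [0.42205666 0.51669464 0.042     ]
jar [0.56238597 0.48722988 0.088     ] beaker [ 0.45865851 -0.02091342  0.07      ]
head [[0.762, 0.299], [0.739, 0.237], [0.689, 0.259], [0.715, 0.316]]
```

Cradle: yaw about 9.5°, centre (0.5355, 0.2475), with sides 0.167 × 0.298 as expected. That puts the nests at L (0.519,0.346), M (0.5355,0.2475) and R (0.552,0.149), which matches the case tops. Reader: yaw about −22°, window about (0.693,0.2915,0.16). So the final case origin is about (0.580,0.337,0.123) at yaw −22°. Tool y is now at 66.5° and needs to be at 99.5°, a turn of +33°.

```bash
python3 -m jog '[[0.026,-0.025,-0.01,3.3,1],[0.026,-0.025,-0.01,3.3,1],[0.026,-0.025,-0.01,3.3,1],[0.026,-0.025,-0.01,3.3,1],[0.026,-0.025,-0.01,3.3,1],[0.026,-0.025,-0.01,3.3,1],[0.026,-0.025,-0.01,3.3,1],[0.026,-0.025,-0.01,3.3,1],[0.026,-0.025,0,3.3,1],[0.026,-0.025,0,3.3,1]]'
cat >> h.py <<'E'
def st():
    s=bot.read_state(); w,x,y,z=s['orientation']
    ya=np.degrees(np.arctan2(1-2*(x*x+z*z),2*(x*y-w*z)))
    print('t',round(s['time_s'],2),'p',np.round(s['tool_pos'],4),'yaxis',ya.round(1),'F',np.round(s['contact_force'],2),'T',np.round(s['torque'],3),'w',round(s['gripper_width'],4),'g',round(s['grip_force'],1)); return s
E
python3 -c "
from h import *
st(); cv2.imwrite('pics/wrist1.png',optics.camera('wrist')[:,:,::-1])
cv2.imwrite('pics/scene1.png',optics.camera('scene')[:,:,::-1])
for nm,y in dict(L=.1,M=0,R=-.1).items():
  a=np.radians(9.5);print(nm,proj('wrist',np.array([.5355-y*np.sin(a),.2475+y*np.cos(a),.06])))
print('win',proj('scene',np.array([.693,.2915,.16])),proj('top',np.array([.693,.2915,.16])))
"
```

```text
time_s: 1.1
tool_pos: [0.5193, 0.3447, 0.1503]
orientation: [-0.001, -0.084, 0.996, -0.0]
contact_force: [-0.3, 1.3, 1.0]
gripper_width: 0.0853
grip_force: 0.0
t 1.1 p [0.5193 0.3447 0.1503] yaxis 99.7 F [-0.35  1.26  1.04] T [ 0.035 -0.053  0.005] w 0.0853 g 0.0
L [286.99015684 207.82120445]
M [168.9734662  208.68124088]
R [ 52.21260828 209.5340759 ]
win [229.30318201 184.87361057] [265.63597374 160.47940201]
```

View pics/wrist1.png

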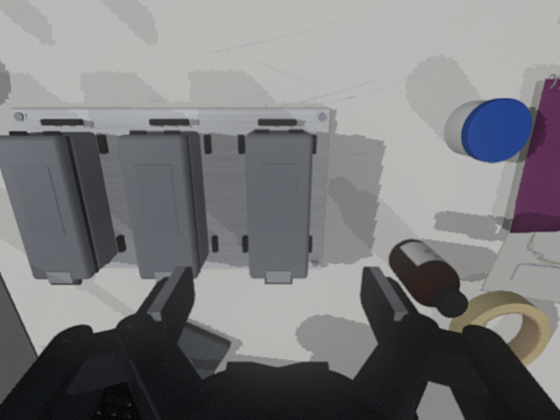

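View pics/scene1.png

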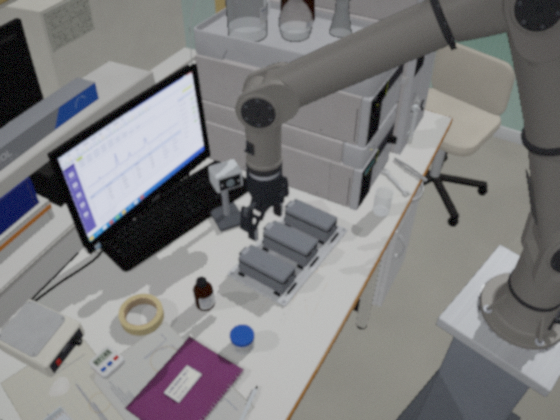

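The wrist view shows the left case's top centred near (280,204), where I predicted (287,208), about 6 mm off. In the scene view the reader's window is at about (230,184), where I predicted (229,185), so that holds. I'll measure the case in the wrist and scene views properly.

Run:
```python
from h import *
st()
def top(img,x,y,n,tol=10,z=.06):
    img=img.astype(int); ref=np.median(img[y-4:y+5,x-4:x+5].reshape(-1,3),0)
    m=(abs(cv2.GaussianBlur(img.astype(np.uint8),(3,3),0).astype(int)-ref).max(2)<tol).astype(np.uint8)
    m=cv2.morphologyEx(m,cv2.MORPH_OPEN,np.ones((5,5)))
    nn,l,s,_=cv2.connectedComponentsWithStats(m,connectivity=4);k=l[y,x]
    cs,_=cv2.findContours((l==k).astype(np.uint8),0,2); c=cv2.convexHull(max(cs,key=cv2.contourArea)).reshape(-1,2)
    P=np.array([onplane(n,p,z)[:2] for p in c]);r=cv2.minAreaRect((P*1000).astype(np.float32))
    print(n,(x,y),s[k],np.round(r[0],1),np.round(r[1],1),round(r[2],1))
w=optics.camera('wrist')
for x,y in[(270,200),(150,170),(30,170)]: top(w,x,y,'wrist')
# latch centres (z~.06 top of latch ~) and scene top faces
s=cv2.imread('pics/scene1.png')
for x,y in[(268,265),(292,238),(312,216)]: top(s,x,y,'scene',14)
# tape, jar cap, tub lid common check points
h=cv2.cvtColor(w,cv2.COLOR_RGB2HSV); m=cv2.inRange(h[90:170,440:540],(100,120,60),(125,255,255));M=cv2.moments(m,True)
p=(M['m10']/M['m00']+440,M['m01']/M['m00']+90);print('tub wrist',p,onplane('wrist',p,.042))
h=cv2.cvtColor(s,cv2.COLOR_BGR2HSV); m=cv2.inRange(h[315:350,220:265],(100,120,60),(125,255,255));M=cv2.moments(m,True)
p=(M['m10']/M['m00']+220,M['m01']/M['m00']+315);print('tub scene',p,onplane('scene',p,.042))
```

```text
t 1.2 p [0.5238 0.3393 0.1508] yaxis 99.0 F [ 0.34 -0.34  0.35] T [-0.054  0.003 -0.009] w 0.0856 g 0.0
wrist (270, 200) [ 252  131   66  142 8571] [516.1 347.2] [125.6  52.7] 10.2
wrist (150, 170) [ 124  134   78  141 8097] [534.5 246.6] [125.2  52.6] 9.7
wrist (30, 170) [   2  137   91  138 7197] [551. 151.] [123.1  47.6] 9.5
scene (268, 265) [240 247  56  32 939] [517.6 338. ] [131.7  63.6] 9.5
scene (292, 238) [266 223  49  28 728] [534.8 243. ] [123.3  53.7] 9.0
scene (312, 216) [290 202  43  25 551] [548.3 148.9] [117.8  46.2] 9.3
tub wrist (505.1619047619048, 122.17563025210083) [0.41943382 0.51706249 0.042     ]
tub scene (241.58133333333333, 335.528) [0.41943085 0.51753864 0.042     ]
```

With the arm settled all three cameras agree: L (0.517,0.3465), M (0.535,0.246), R (0.5515,0.150), yaw about 9.7°.

```bash
python3 -m jog '[[0,0,-0.015,0,1],[0,0,-0.015,0,1],[0,0,-0.01,0,1],[0,0,0,0,1],[0,0,0,0,1]]' >/dev/null; python3 -c "
from h import *
st()"
```

```text
t 1.75 p [0.5183 0.3466 0.1107] yaxis 99.6 F [0.51 0.13 0.98] T [ 0.01  -0.054  0.034] w 0.0857 g 0.0
```

```bash
python3 -m jog '[[0,0,-0.02,0,1],[0,0,-0.02,0,1],[0,0,-0.02,0,1],[0,0,-0.016,0,1],[0,0,-0.01,0,1],[0,0,-0.006,0,1],[0,0,0,0,1],[0,0,0,0,0.4],[0,0,0,0,0],[0,0,0,0,0]]' >/dev/null; python3 -c "
from h import *
st()"
python3 -m jog '[[0,0,0,0,0],[0,0,0,0,0],[0,0,0,0,0]]' >/dev/null; python3 -c "
from h import *
st()"
```

```text
t 2.75 p [0.5198 0.3466 0.0205] yaxis 99.5 F [-0.14 -1.    2.45] T [-0.413  0.175 -0.05 ] w 0.0533 g 65.5
t 3.05 p [0.5198 0.3466 0.0205] yaxis 99.5 F [-0.06 -1.78  5.77] T [-0.263 -0.017  0.03 ] w 0.0528 g 65.4
```

```bash
cat >> h.py <<'E'
def my(a=9.7):
    T=[]
    for _ in range(4):
        s=bot.read_state(); T.append(s['torque']); optics.camera('top')
    T=np.array(T); a=np.radians(a); m=T@[-np.sin(a),np.cos(a),0]
    print('My',m.round(3),'mean',m.mean().round(3),'F',np.round(s['contact_force'],1),'p',np.round(s['tool_pos'],4),'t',round(s['time_s'],2),'g',round(s['grip_force'],0))
E
python3 -m jog '[[0,0,0.01,0,0],[0,0,0.02,0,0],[0,0,0.02,0,0],[0,0,0.02,0,0],[0,0,0.02,0,0],[0,0,0,0,0],[0,0,0,0,0],[0,0,0,0,0]]' >/dev/null; python3 -c "
from h import *
my()"
python3 -m jog '[[0.03,0.005,0,0,0],[-0.03,-0.005,0,0,0],[-0.03,-0.005,0,0,0],[0.03,0.005,0,0,0],[0.03,0.005,0,0,0],[0,0,0,0,0],[0,0,0,0,0],[0,0,0,0,0],[0,0,0,0,0]]' >/dev/null; python3 -c "
from h import *
my()"
python3 -m jog '[[-0.03,-0.005,0,0,0],[-0.03,-0.005,0,0,0],[0,0,0,0,0],[0,0,0,0,0],[0,0,0,0,0],[0,0,0,0,0]]' >/dev/null; python3 -c "
from h import *
my()"
python3 -m jog '[[0.03,0.005,0,0,0],[0.03,0.005,0,0,0],[-0.03,-0.005,0,0,0],[0,0,0,0,0],[0,0,0,0,0],[0,0,0,0,0],[0,0,0,0,0]]' >/dev/null; python3 -c "
from h import *
my();st()"
```

```text
My [-0.041 -0.041 -0.027  0.007] mean -0.026 F [-0.5  0.4 -4.1] p [0.5181 0.3457 0.1079] t 4.0 g 65.0
My [-0.033 -0.025  0.044 -0.   ] mean -0.004 F [-0.4 -0.7 -4.7] p [0.5484 0.3514 0.1094] t 5.1 g 67.0
My [0.05  0.014 0.065 0.07 ] mean 0.05 F [ 0.3  0.1 -4.5] p [0.4896 0.3412 0.1093] t 5.9 g 67.0
My [0.052 0.075 0.046 0.021] mean 0.048 F [ 0.2 -0.2 -4.4] p [0.5194 0.3462 0.1096] t 6.8 g 67.0
t 6.85 p [0.5192 0.3463 0.1095] yaxis 99.5 F [ 0.09  0.42 -3.81] T [0.004 0.104 0.04 ] w 0.0533 g 67.2
```

Ambiguous: noise is about 0.03, and a full ball swing would be 0.2. I'll shake harder with abrupt stops.

```bash
python3 -m jog '[[0.045,0.008,0,0,0],[0,0,0,0,0],[0,0,0,0,0],[0,0,0,0,0],[0,0,0,0,0]]' >/dev/null; python3 -c "
from h import *
my()"
python3 -m jog '[[-0.045,-0.008,0,0,0],[-0.03,-0.005,0,0,0],[0,0,0,0,0],[0,0,0,0,0],[0,0,0,0,0],[0,0,0,0,0]]' >/dev/null; python3 -c "
from h import *
my()"
python3 -m jog '[[0.045,0.008,0,0,0],[0.03,0.005,0,0,0],[0,0,0,0,0],[0,0,0,0,0],[0,0,0,0,0],[0,0,0,0,0]]' >/dev/null; python3 -c "
from h import *
my()"
python3 -m jog '[[-0.045,-0.008,0,0,0],[0,0,0,0,0],[0,0,0,0,0],[0,0,0,0,0],[0,0,0,0,0]]' >/dev/null; python3 -c "
from h import *
my();st()"
```

```text
My [-0.014 -0.036 -0.018 -0.006] mean -0.018 F [-0.3  0.6 -4.4] p [0.5634 0.3544 0.1095] t 7.5 g 67.0
My [-0.103 -0.055 -0.076 -0.05 ] mean -0.071 F [-0.6  0.2 -4.9] p [0.4897 0.3412 0.1093] t 8.3 g 67.0
My [0.082 0.132 0.087 0.128] mean 0.108 F [ 0.8  0.1 -5.7] p [0.5632 0.3544 0.1094] t 9.1 g 68.0
My [-0.11  -0.088 -0.151 -0.126] mean -0.119 F [-0.3 -0.7 -4.1] p [0.5199 0.3464 0.1096] t 9.8 g 68.0
t 9.85 p [0.5197 0.3463 0.1095] yaxis 99.5 F [ 0.15  0.57 -4.55] T [ 0.023 -0.086 -0.026] w 0.0534 g 67.8
```

The moment swings from +0.108 to −0.119, so the left case looks like the rattler. It still goes back, and the others get tested too.

```bash
python3 -m jog '[[0,0,-0.025,0,0],[0,0,-0.025,0,0],[0,0,-0.02,0,0],[0,0,-0.01,0,0],[0,0,-0.005,0,0],[0,0,-0.005,0,0],[0,0,0,0,0],[0,0,0,0,1],[0,0,0,0,1],[0,0,0,0,1]]' >/dev/null; python3 -c "
from h import *
st()"
python3 -m jog '[[0,0,0,0,1],[0,0,0.02,0,1],[0,0,0.035,0,1],[0,0,0.035,0,1],[0.0055,-0.033,0,0,1],[0.005,-0.0333,0,0,1],[0.005,-0.034,0,0,1],[0,0,0,0,1],[0,0,0,0,1],[0,0,0,0,1]]' >/dev/null
cat >> h.py <<'E'
def top(img,x,y,n,tol=10,z=.06):
    x,y=int(x),int(y); img=img.astype(int); ref=np.median(img[y-4:y+5,x-4:x+5].reshape(-1,3),0)
    m=(abs(cv2.GaussianBlur(img.astype(np.uint8),(3,3),0).astype(int)-ref).max(2)<tol).astype(np.uint8)
    m=cv2.morphologyEx(m,cv2.MORPH_OPEN,np.ones((5,5)))
    nn,l,s,_=cv2.connectedComponentsWithStats(m,connectivity=4);k=l[y,x]
    cs,_=cv2.findContours((l==k).astype(np.uint8),0,2); c=cv2.convexHull(max(cs,key=cv2.contourArea)).reshape(-1,2)
    P=np.array([onplane(n,p,z)[:2] for p in c]);r=cv2.minAreaRect((P*1000).astype(np.float32))
    print(n,(x,y),s[k],np.round(r[0],1),np.round(r[1],1),round(r[2],1))
def nests(pic=None):
    st(); w=optics.camera('wrist')
    if pic: cv2.imwrite(pic,w[:,:,::-1])
    for X in [(.517,.346,.06),(.535,.246,.06),(.5515,.15,.06)]:
        p=proj('wrist',np.array(X))
        if 10<p[0]<550 and 10<p[1]<410: top(w,*p,'wrist')
E
python3 -c "
from h import *
nests('pics/wrist2.png')"
```

```text
t 10.85 p [0.5197 0.3468 0.0203] yaxis 99.5 F [ 0.39 -0.08  0.45] T [0.015 0.004 0.003] w 0.0856 g 0.0
t 11.85 p [0.5342 0.2474 0.1095] yaxis 99.6 F [-0.15  0.37  0.66] T [-0.035  0.037  0.007] w 0.0856 g 0.0
wrist (416, 230) [ 380  145   88   98 7082] [491.8 340.4] [69.3 51.7] 9.7
wrist (275, 232) [  233   146    79   162 11350] [537.  243.9] [124.8  52.1] 9.7
wrist (139, 232) [  86  146   88  160 9262] [552.3 147.6] [123.   48.2] 9.4
```

View pics/wrist2.png

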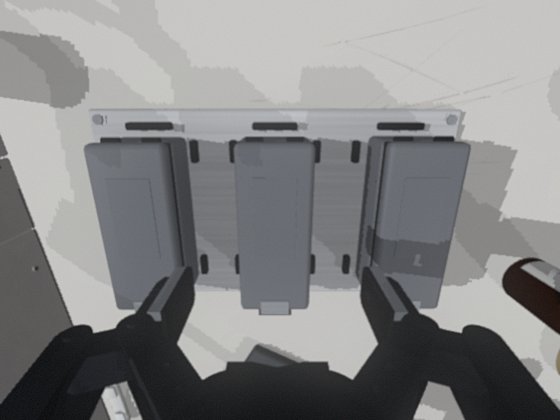

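The left case sits flat in its nest and the gripper is centred over the middle case at (275,230). Now grasp, lift and shake it.

```bash
python3 -m jog '[[0.001,-0.002,-0.02,0,1],[0,0,-0.025,0,1],[0,0,-0.025,0,1],[0,0,-0.012,0,1],[0,0,-0.008,0,1],[0,0,0,0,1],[0,0,0,0,0.3],[0,0,0,0,0],[0,0,0,0,0],[0,0,0,0,0]]' >/dev/null; python3 -c "
from h import *
st()"
python3 -m jog '[[0,0,0,0,0],[0,0,0.01,0,0],[0,0,0.02,0,0],[0,0,0.02,0,0],[0,0,0.02,0,0],[0,0,0.02,0,0],[0,0,0,0,0],[0,0,0,0,0],[0,0,0,0,0],[0,0,0,0,0]]' >/dev/null; python3 -c "
from h import *
my()"
python3 -m jog '[[-0.03,-0.005,0,0,0],[0,0,0,0,0],[0.045,0.008,0,0,0],[0.03,0.005,0,0,0],[0,0,0,0,0],[0,0,0,0,0],[0,0,0,0,0],[0,0,0,0,0]]' >/dev/null; python3 -c "
from h import *
my()"
python3 -m jog '[[-0.045,-0.008,0,0,0],[-0.03,-0.005,0,0,0],[0,0,0,0,0],[0,0,0,0,0],[0,0,0,0,0],[0,0,0,0,0]]' >/dev/null; python3 -c "
from h import *
my()"
python3 -m jog '[[0.045,0.008,0,0,0],[0.03,0.005,0,0,0],[0,0,0,0,0],[0,0,0,0,0],[0,0,0,0,0],[0,0,0,0,0]]' >/dev/null; python3 -c "
from h import *
my()"
python3 -m jog '[[-0.045,-0.008,0,0,0],[0,0,0,0,0],[0,0,0,0,0],[0,0,0,0,0],[0,0,0,0,0]]' >/dev/null; python3 -c "
from h import *
my();st()"
```

```text
t 12.9 p [0.5365 0.245  0.0208] yaxis 99.5 F [-1.13  2.2   5.63] T [ 0.148  0.103 -0.023] w 0.0531 g 64.7
My [ 0.127  0.012 -0.099 -0.022] mean 0.004 F [ 0.   0.2 -4.3] p [0.535  0.2436 0.1085] t 14.05 g 64.0
My [ 0.036 -0.019 -0.011 -0.028] mean -0.005 F [ 0.9 -0.1 -4.7] p [0.5799 0.252  0.1094] t 15.05 g 65.0
My [ 0.116 -0.001 -0.059  0.009] mean 0.016 F [ 0.6 -0.1 -4. ] p [0.5061 0.2389 0.1093] t 15.85 g 65.0
My [ 0.074 -0.008 -0.027 -0.06 ] mean -0.005 F [-0.2 -0.3 -3.6] p [0.5799 0.252  0.1095] t 16.65 g 65.0
My [ 0.008  0.101 -0.077 -0.03 ] mean 0.001 F [-0.1 -0.7 -3.9] p [0.5362 0.2441 0.1096] t 17.35 g 67.0
t 17.4 p [0.536  0.244  0.1095] yaxis 99.5 F [ 1.31 -0.45 -5.38] T [-0.011  0.088  0.034] w 0.0535 g 67.2
```

The middle case's means all stay near 0, so it isn't rattling. I'll set it back and go to the right one.

```bash
python3 -m jog '[[0,0,-0.025,0,0],[0,0,-0.025,0,0],[0,0,-0.02,0,0],[0,0,-0.01,0,0],[0,0,-0.005,0,0],[0,0,-0.005,0,0],[0,0,0,0,0],[0,0,0,0,1],[0,0,0,0,1],[0,0,0,0,1]]' >/dev/null; python3 -c "
from h import *
st()"
python3 -m jog '[[0,0,0,0,1],[0,0,0.02,0,1],[0,0,0.035,0,1],[0,0,0.035,0,1],[0.0055,-0.032,0,0,1],[0.005,-0.032,0,0,1],[0.0055,-0.032,0,0,1],[0,0,0,0,1],[0,0,0,0,1],[0,0,0,0,1]]' >/dev/null
python3 -c "
from h import *
nests('pics/wrist3.png')"
```

```text
t 18.4 p [0.5363 0.2444 0.0202] yaxis 99.5 F [0.51 0.45 0.23] T [-0.024 -0.04   0.02 ] w 0.085 g 0.0
t 19.4 p [0.5513 0.1493 0.1094] yaxis 99.6 F [-0.08 -0.56 -0.12] T [-0.004  0.032  0.011] w 0.0852 g 0.0
wrist (414, 231) [ 374  145   88   98 7054] [509.6 238. ] [69.1 51.9] 9.5
wrist (278, 231) [  236   145    77   163 11189] [553.4 147.4] [125.3  50.2] 9.6
```

View pics/wrist3.png

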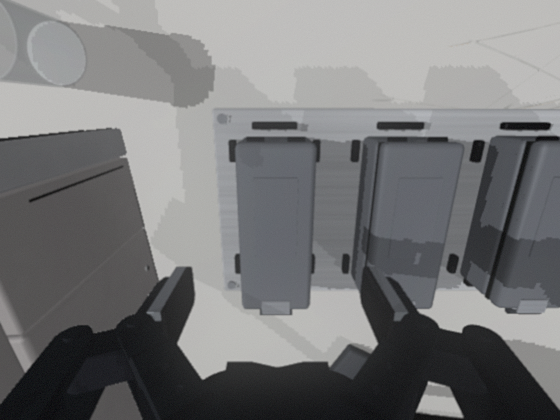

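The gripper is centred over the right case at (276,230), and the middle case is flat in its nest. The cabinet face is left of column 150, clear of the fingers.

```bash
python3 -m jog '[[0.001,-0.001,-0.02,0,1],[0,0,-0.025,0,1],[0,0,-0.025,0,1],[0,0,-0.012,0,1],[0,0,-0.008,0,1],[0,0,0,0,1],[0,0,0,0,0.3],[0,0,0,0,0],[0,0,0,0,0],[0,0,0,0,0]]' >/dev/null; python3 -c "
from h import *
st()"
python3 -m jog '[[0,0,0,0,0],[0,0,0.01,0,0],[0,0,0.02,0,0],[0,0,0.02,0,0],[0,0,0.02,0,0],[0,0,0.02,0,0],[0,0,0,0,0],[0,0,0,0,0],[0,0,0,0,0],[0,0,0,0,0]]' >/dev/null; python3 -c "
from h import *
my()"
python3 -m jog '[[-0.03,-0.005,0,0,0],[0,0,0,0,0],[0.045,0.008,0,0,0],[0.03,0.005,0,0,0],[0,0,0,0,0],[0,0,0,0,0],[0,0,0,0,0],[0,0,0,0,0]]' >/dev/null; python3 -c "
from h import *
my()"
python3 -m jog '[[-0.045,-0.008,0,0,0],[-0.03,-0.005,0,0,0],[0,0,0,0,0],[0,0,0,0,0],[0,0,0,0,0],[0,0,0,0,0]]' >/dev/null; python3 -c "
from h import *
my()"
python3 -m jog '[[0.045,0.008,0,0,0],[0.03,0.005,0,0,0],[0,0,0,0,0],[0,0,0,0,0],[0,0,0,0,0],[0,0,0,0,0]]' >/dev/null; python3 -c "
from h import *
my()"
python3 -m jog '[[-0.045,-0.008,0,0,0],[0,0,0,0,0],[0,0,0,0,0],[0,0,0,0,0],[0,0,0,0,0]]' >/dev/null; python3 -c "
from h import *
my();st()"
```

```text
t 20.45 p [0.5536 0.1476 0.0207] yaxis 99.5 F [-0.05  1.23  5.77] T [ 0.129  0.173 -0.013] w 0.0532 g 64.5
My [ 0.021  0.039  0.002 -0.018] mean 0.011 F [ 1.4  0.  -3.1] p [0.552  0.1468 0.1085] t 21.6 g 64.0
My [-0.046  0.097 -0.014 -0.037] mean 0.0 F [ 0.6  0.1 -4.3] p [0.597  0.1549 0.1094] t 22.6 g 65.0
My [-0.035  0.102 -0.01  -0.078] mean -0.005 F [ 0.4  0.7 -3.8] p [0.5231 0.142  0.1093] t 23.4 g 65.0
My [ 0.085  0.025 -0.09   0.024] mean 0.011 F [ 1.  -0.4 -4.5] p [0.5969 0.1549 0.1095] t 24.2 g 65.0
My [ 0.125 -0.048 -0.04   0.036] mean 0.018 F [ 0.3  0.3 -4.9] p [0.5532 0.1471 0.1096] t 24.9 g 67.0
t 24.95 p [0.553  0.1471 0.1095] yaxis 99.5 F [-1.78 -0.79 -4.38] T [ 0.001 -0.102 -0.031] w 0.0533 g 67.1
```

The right case is quiet too, so the left case rattles. I'll set the right one back and return to the left.

```bash
python3 -m jog '[[0,0,-0.025,0,0],[0,0,-0.025,0,0],[0,0,-0.02,0,0],[0,0,-0.01,0,0],[0,0,-0.005,0,0],[0,0,-0.005,0,0],[0,0,0,0,0],[0,0,0,0,1],[0,0,0,0,1],[0,0,0,0,1]]' >/dev/null; python3 -c "
from h import *
st()"
python3 -m jog '[[0,0,0,0,1],[0,0,0.02,0,1],[0,0,0.035,0,1],[0,0,0.035,0,1],[-0.0065,0.04,0,0,1],[-0.007,0.04,0,0,1],[-0.0065,0.04,0,0,1],[-0.007,0.04,0,0,1],[-0.0065,0.0395,0,0,1],[0,0,0,0,1]]' >/dev/null
python3 -m jog '[[0,0,0,0,1],[0,0,0,0,1]]' >/dev/null
python3 -c "
from h import *
nests('pics/wrist4.png')"
```

```text
t 25.95 p [0.5533 0.1472 0.0202] yaxis 99.5 F [-0.62 -0.09 -0.8 ] T [-0.017 -0.015 -0.015] w 0.0855 g 0.0
t 27.15 p [0.5195 0.3447 0.1092] yaxis 99.4 F [ 0.93 -0.19 -0.38] T [-0.039  0.021 -0.029] w 0.0857 g 0.0
wrist (280, 228) [  239   142    79   164 11631] [519.6 344.3] [125.3  51.9] 9.4
wrist (138, 230) [   82   144    91   163 10334] [537.7 242.1] [125.3  50.4] 9.3
```

View pics/wrist4.png

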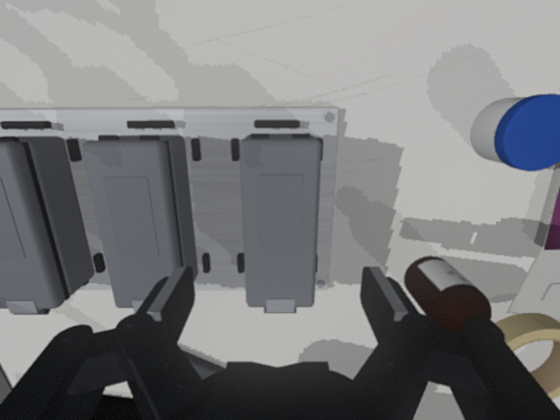

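All the cases are nested and the gripper is centred over the left one at (280,228). Next I grasp it, lift 117 mm, then shift (+60, −9) mm and turn −31.5°.

```bash
python3 -m jog '[[0,0.001,-0.02,0,1],[0,0,-0.025,0,1],[0,0,-0.025,0,1],[0,0,-0.012,0,1],[0,0,-0.008,0,1],[0,0,0,0,1],[0,0,0,0,0.3],[0,0,0,0,0],[0,0,0,0,0],[0,0,0,0,0]]' >/dev/null; python3 -c "
from h import *
st()"
python3 -m jog '[[0,0,0,0,0],[0,0,0.01,0,0],[0,0,0.02,0,0],[0,0,0.02,0,0],[0,0,0.02,0,0],[0,0,0.02,0,0],[0,0,0.017,0,0],[0,0,0.01,0,0],[0,0,0,0,0],[0,0,0,0,0]]' >/dev/null; python3 -c "
from h import *
my()"
python3 -m jog '[[0.0075,-0.0015,0,-4,0],[0.0075,-0.0015,0,-4,0],[0.0075,-0.001,0,-4,0],[0.0075,-0.001,0,-4,0],[0.0075,-0.001,0,-4,0],[0.0075,-0.001,0,-4,0],[0.0075,-0.001,0,-4,0],[0.0075,-0.001,0,-3.5,0],[0,0,0,0,0],[0,0,0,0,0]]' >/dev/null
python3 -m jog '[[0,0,0,0,0],[0,0,0,0,0],[0,0,0,0,0],[0,0,0,0,0]]' >/dev/null
python3 -c "
from h import *
st(); my(-22)
i=optics.camera('top'); s=optics.camera('scene')
cv2.imwrite('pics/final.png',np.hstack([cv2.resize(i[110:300,190:370],(396,418)),cv2.resize(s[130:300,170:340],(400,418))])[:,:,::-1])
a=np.radians(-22);u=np.array([np.cos(a),np.sin(a)])
p=bot.read_state()['tool_pos'];w=np.array([.6926,.2915])
d=p[:2]-w;print('case in window x',d@u,'y',d@[-u[1],u[0]],'latch x',d@u+.071)
for n in('top','scene'):print(n,proj(n,np.append(p[:2]+.071*u,.16)))
"
```

```text
t 28.2 p [0.5201 0.3479 0.0208] yaxis 99.5 F [ 0.29 -0.24  6.04] T [-0.254  0.005  0.001] w 0.0533 g 65.6
My [-0.045 -0.102 -0.088 -0.072] mean -0.077 F [ 1.3  0.4 -4.6] p [0.5181 0.3469 0.1349] t 29.35 g 65.0
t 30.8 p [0.5788 0.3385 0.1364] yaxis 68.0 F [-1.12  0.18 -4.57] T [-0.039 -0.046 -0.019] w 0.0535 g 64.6
My [-0.057 -0.053 -0.1   -0.041] mean -0.063 F [-0.1  0.3 -3.6] p [0.5789 0.3384 0.1364] t 30.95 g 65.0
case in window x -0.12295625907477363 y 0.0009317077585098629 latch x -0.051956259074773636
top [255.18521898 182.89000109]
scene [236.65954798 197.97665374]
```

View pics/final.png

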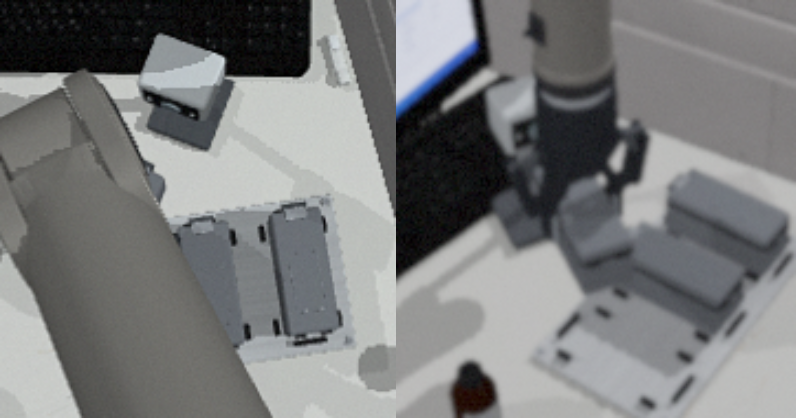

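The picture shows the left nest empty, the middle and right cases in their nests, and the held case level with its latch end facing the reader's window. The computed latch position is 52 mm before the window, 1 mm sideways, at z about 0.159. Handing in.

```bash
python3 -c "
from plant import job_done
print(job_done())"
```

```text
the job is handed in; nothing more can be done
None
```

The left case rattled, and I handed the job in with it held level, latch about 5 cm from the middle of the reader's window by my measurements, and the middle and right cases back in their nests; no verdict was returned.

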